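# Load a gear blank on the deburring arbor

## Robot

A 6-joint arm with a two-finger parallel gripper is mounted at the origin on the work surface. World frame = base frame: x ahead of the robot, y to its left, z up, the work surface at z = 0. Lengths are in m, angles in degrees, forces in N, time in s.
With the tool pointing down it reaches from about 0.4 to 0.825 m from the base axis. Payload 7 kg.
Tool frame: the origin (TCP) lies midway between the tips of the shut fingers; the grasp point (between the pads) lies 19 mm behind it; y points along the fingers, z is the direction in which the jaws open and shut, and the axes are right-handed (so a half turn about y gives the same grasp; the last joint's range is limited). The gripper opens to 88 mm and grips with 3 to 60 N. Pads are 19 mm wide; open, the fingers measure 130 mm over their backs; the gripper's body (78 mm by 193 mm) begins 47 mm behind the grasp point.
Start: joints at [16.507, 20.546, 0.682, 0, -70.136, -16.507], TCP at [0.675, -0, 0.227] pointing down, gripper open.
Joint ranges: [-176.03, 176.03], [-82.01, 121.73], [-58.28, 71.71], [-173.87, 95.51], [-174.79, -0.11], [-173.66, 173.66]. Speed limits (degrees/s): [136.94, 136.94, 172.46, 180, 180, 180].

## Interface

Orientations are given as [roll, pitch, yaw] about the fixed x, y, z axes, in that order (R = Rz(yaw) Ry(pitch) Rx(roll)).
In Python, from plant import ctrl gives the robot as it stands.
- The arm moves only by the tool step_arm, never from a script. Its argument "rows" is a list that holds one entry, the list of rows, each a list of 7 numbers: the gripper command: -1 is shut, 1 is fully open, values between are in proportion, then the shift along the world's x, y, z in cm, then the turn, a rotation vector about the world's x, y, z in degrees. In form: [[[fingers, tx, ty, tz, rx, ry, rz], ...]]. A call has 1 to 12 rows; each row shifts and turns the commanded pose from where the row before left it; what a row does not reach is not made up. A row lasts 1/8 s, in which the tool goes at most 62.5 mm and 10.7 degrees, less where a joint would pass 70% of its speed; a pose out of reach is approached as far as the arm can. A call is refused whole if a number of a shift passes 6.25 or a number of a turn 10.7, either way. A call with a gripper value outside its range is refused whole. The fingers move at their own pace and stop on an object; the grip force is fixed at half the most. Time passes only in rows, so rows that do not move let the fingers close. It gives the time, the measured TCP pose, the force and the opening at its end, in the units of the state.
- ctrl.get_obs(): the state, without advancing time (a new reading comes with each control period).
- ctrl.snapshot(name): name is "scene" or "side" or "wrist"; returns the picture (480x640x3 uint8, blue, green, red); there is no depth.
- ctrl.camera_params(name): a dict with "vertical_fov" (degrees; the focal length in pixels is half the picture's height over the tangent of half this angle, whatever the lens; pixels are square), "cx", "cy" (the principal point, pixels), "rvec" (rotation vector, rad) and "tvec" (3), from world to camera coordinates, as OpenCV has them. Camera axes: x right, y down, z forward; pixel columns grow to the right and rows downward; lengths in m; the calibration is good to about 2 mm. A picture is of the moment at which its call begins: read the wrist's pose just before it. camera_params takes no time and is no camera call; for the wrist camera it gives the pose at the moment of the call.
- ctrl.close_job(): hands the job in, once; it reports no verdict.
The state is a dict: "clock": time; "joint_pos": joint angles; "qvel": joint speeds; "tau": joint torques, N m; "tool_pos": TCP position; "orientation": TCP orientation; "force": force on the tool from outside, world axes, zero at the start; "moment": the same for the moment, N m; "opening": finger opening in m.
Only numpy, scipy, OpenCV 4.12 (cv2) and the standard library are available. Lean on these libraries where they do the work, as an engineer would, in place of code of your own. Each camera call takes 0.05 s, during which the arm holds its last target. There are 200 camera calls.

## Task

Put the black gear blank, hub up, over the tall rod of the blue arbor and keep it square while you press it down past the stiff red ring; then turn it under light pressure until the drive pins drop into its windows and it sits flat and fully home on the steel drive plate, and let go. Never force it, pressing and twisting loads on the arbor together stay below 50 N, and leave the other things on the bench where they are.

Things in the scene. Friction and masses are not known exactly. Their poses are not given: they have to be found in the camera images.
- gear_mid (a point): centre of the loose black nylon gear blank, on its bore axis, 35 mm above its flat underside; z is the bore axis, up. 70 mm tall in all: a toothed disc 99 mm across and 14 mm thick at the bottom, on it a plain round hub 34 mm across. A bore 18 mm across goes right through. It stands hub up at any yaw, 120 to 240 g; grasp the hub's sides in its upper half
- gear: the same gear; origin at the centre of its underside, z up. Its disc has four equal through-windows, 90 degrees apart, on the diagonals between its own x and y axes, about 34 mm from the bore axis. A drive pin has about 3 degrees of play each way in a window
- stand: the deburring arbor, fixed to the bench; origin at the centre of its underside, z up the rod. A round blue base 124 mm across and 30 mm high, on it a steel drive plate 100 mm across whose top, the gear's seat, is 38 mm above the origin. With the gear home gear_mid is 73 mm above this origin; resting on the pin tops, 81 mm
- pins (a point): on the rod axis, level with the tops of four brass drive pins, 46 mm above the bench. The pins are 7 mm across, 90 degrees apart, 34 mm from the axis, and stand 8 mm above the seat. The drive plate is held by a stiff brake (slips above 0.5 N m), but the angle of its pins differs each time and is NOT given by this pose or the stand's
- ring_foot (a point): on the rod axis, level with the seat, 38 mm above the bench. Here a red ring 29 mm across slides round the foot of the rod: its top starts 58 to 66 mm above the bench; pushed by the gear it goes down with a steady drag of 5 to 6 N, stays where it is left, and ends just flush with the seat
- rod_tip (a point): top of the arbor's steel rod, on its axis, 126 mm above the bench; the rod is 16 mm across, its last 10 mm tapered to 7 mm. With the gear home it stands 18 mm above the hub
- bushing: loose white acetal bushing, 32 mm across, 30 mm tall, origin at the centre of its underside; leave alone
- cap: loose blue bottle cap, open side up, 30 mm across, 18 mm tall, origin at the centre of its underside; leave alone
- puller: loose squat aluminium sprue puller, 44 mm across, 38 mm tall, origin at the centre of its underside; leave alone
- scraper: loose chrome hand scraper, lying along its x, 160 mm long, 12 mm high, origin underneath near its middle; leave alone
- handle: loose orange deburring tool handle with a steel bayonet spigot, lying along its x, 118 mm long, 20 mm high, origin underneath near its middle; leave alone
- socket: fixed dark steel bayonet socket for the tool handle on a 75 x 60 mm plate, 34 mm high, origin at the centre of its underside; not used
Not all that is in view belongs to the job. Of the things shaped like the gear, the black one is meant. Leave any orange look-alike of the stand alone.

How it is judged (in metres and radians):
On the way:
1. the gear is held on the rod, hub up and square, with the rod at least 15 mm into its bore and the gear still above the pins (horizontal distance between gear_mid and rod_tip below 0.004 m and z of gear_mid in the frame of stand between 0.084 and 0.146 m and angle between gear_mid's own z axis and vertical below 0.06 rad and contact force between gear and the fingers above 1 N), for 0.2 s.
At the end, for the whole second after the job is handed in: The gear is on the rod within 4 mm of its axis, square within 2.3 degrees, its underside within 2.5 mm of the drive plate (so the pins are in its windows), at rest and released; no bystander has shifted by 20 mm (z of gear_mid in the frame of stand below 0.0755 m and horizontal distance between gear_mid and rod_tip below 0.004 m and angle between gear_mid's own z axis and vertical below 0.04 rad and linear speed of gear below 0.01 m/s and contact force between gear and the fingers below 0.1 N and distance of each of bushing, cap, puller, scraper, handle from where it was at the start of the episode below 0.02 m); the robot touches nothing.
It fails at once if the gear and the arbor press on each other with more than 50 N (contact force between gear and stand above 50 N).
It fails at once if the gear is tipped more than 15 degrees from square (angle between gear_mid's own z axis and vertical above 0.26 rad).
It fails at once if a bystander is shifted more than 20 mm (distance of any of bushing, cap, puller, scraper, handle from where it was at the start of the episode above 0.02 m).
It also fails if it takes over 72 s, if anything falls off the work surface, if the arm or the gripper's body presses on something with over 40 N, if the wrist force passes 120 N, or if a joint passes its speed limit or range.

## Working session

There is one attempt and no reset: what is moved stays moved. The work goes in short steps, Python scripts to look and compute and a tool call to move; the robot and the scene stay as the last step left them, time stands still between calls to the robot, and variables do not carry over. Pictures are saved under pics/ and viewed, about 8 in all and at most 12, crops included, and the job is handed in when it is done.

Besides the shell and the picture viewer there is one more tool, called after "Request:" as name(argument=value, ...), one argument or row to a line, values as JSON. step_arm: Moves the arm, as the interface text tells. Its arguments: {"type":"object","properties":{"rows":{"type":"array"}},"required":["rows"]}

```bash
mkdir -p pics; cat > h.py <<'E'
import numpy as np, cv2
from plant import ctrl
def cam(n):
    p=ctrl.camera_params(n); R=cv2.Rodrigues(np.array(p["rvec"],float))[0]; t=np.array(p["tvec"],float).ravel()
    f=240/np.tan(np.radians(p["vertical_fov"])/2); return R,t,f,p["cx"],p["cy"]
def ray(c,u,v):
    R,t,f,cx,cy=c; return -R.T@t, R.T@np.array([(u-cx)/f,(v-cy)/f,1])
def onz(c,u,v,z):
    o,d=ray(c,u,v); return o+d*(z-o[2])/d[2]
def proj(c,P):
    R,t,f,cx,cy=c; q=R@np.array(P,float)+t; return np.array([cx+f*q[0]/q[2],cy+f*q[1]/q[2]])
E
python3 - <<'E'
from h import *
for n in("scene","side","wrist"):
    c=cam(n);im=ctrl.snapshot(n);cv2.imwrite(f"pics/{n}0.png",im);p=ctrl.camera_params(n)
    print(n,p, -c[0].T@c[1], c[0][2])
print(ctrl.get_obs())
E
```

```text
scene {'vertical_fov': 54.88563490232323, 'cx': 323.83842566443, 'cy': 240.21281767253808, 'rvec': array([ 2.32478301,  1.07322607, -0.34905543]), 'tvec': array([-0.31794056, -0.26106977,  1.15762256])} [ 0.88183569 -0.32681236  0.79050182] [-0.44430037  0.3721409  -0.81492842]
side {'vertical_fov': 45.00021841267711, 'cx': 310.84640447710524, 'cy': 236.59326090386315, 'rvec': array([ 2.08134704, -0.34393128,  0.21015122]), 'tvec': array([-0.50018958,  0.1847234 ,  1.13324536])} [ 0.17716604 -0.99572995  0.73870931] [ 0.28649392  0.81290051 -0.50706409]
wrist {'vertical_fov': 63.4096589728326, 'cx': 318.4202300159837, 'cy': 231.020712307913, 'rvec': array([3.72942243e-04, 3.10455229e+00, 4.70415132e-01]), 'tvec': array([ 0.67339279, -0.03718206,  0.38978712])} [ 0.67397662 -0.07995422  0.38209184] [-0.00175348  0.29624041 -0.9551118 ]
{'clock': 0.15, 'joint_pos': array([ 1.65042765e+01,  2.05840103e+01,  6.46060473e-01, -1.46289762e-02,
       -7.01360435e+01, -1.65063207e+01]), 'qvel': array([-0.04019339, -0.15180614,  0.11160493,  0.0485106 , -0.0485158 ,
        0.0974738 ]), 'tau': array([ 1.39394037e-04, -5.83274567e+01,  2.93289685e+01,  7.00122759e+00,
        8.75052094e-03, -9.76538854e-05]), 'tool_pos': array([ 6.74631020e-01, -5.77518430e-05,  2.25817102e-01]), 'orientation': array([-8.99251482e+01,  7.83781476e-03,  8.99929813e+01]), 'force': array([ 0.35375756, -0.15381651,  0.3358323 ]), 'moment': array([ 0.02022796,  0.03435496, -0.00624162]), 'opening': 0.08793218135773483}
```

View pics/scene0.png

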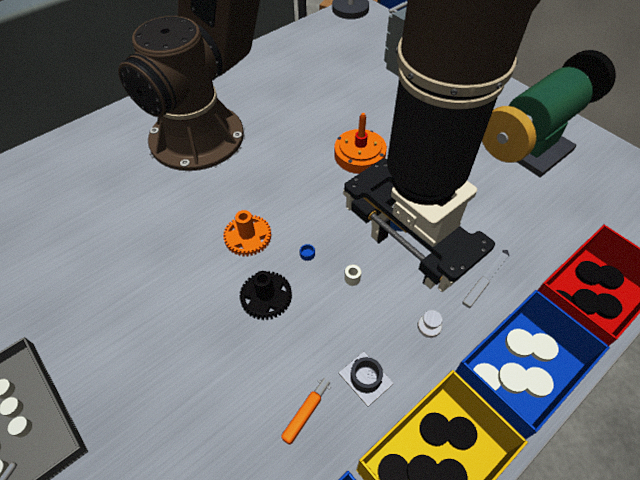

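View pics/side0.png

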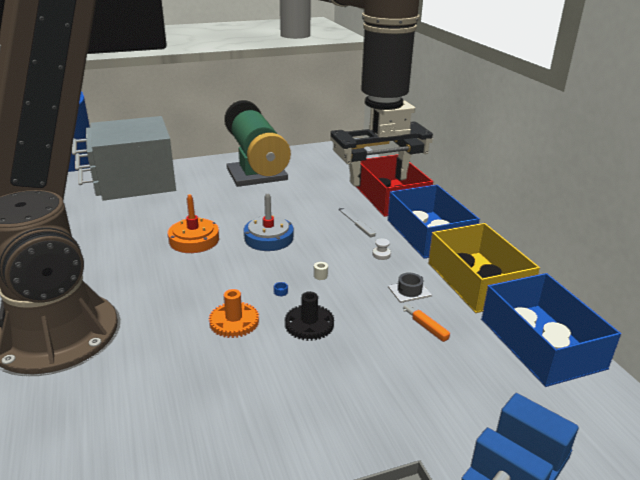

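Scene: black gear, hub top at (264,276); the gripper hides the blue stand. Side: blue stand with rod tip at (268,196), black gear hub top at (310,296), orange look-alikes to the left of each.

```bash
python3 - <<'E'
from h import *
s=cam("scene");d=cam("side")
print("gear",onz(s,264,276,.07),onz(d,310,296,.07))
print("tip",onz(d,268,196,.126),"base",onz(d,269,231,.038))
for n,c,p,z in[("orange gear",d,(233,293),.07),("orange st",d,(191,198),.126),("bush",d,(321,265),.03),("cap",d,(281,285),.018),("pul",d,(382,241),.038),("scr",d,(357,221),.01)]:print(n,onz(c,*p,z).round(3))
a=cv2.imread("pics/side0.png");b=cv2.imread("pics/scene0.png")
m=[cv2.resize(i[y:y+75,x:x+100],None,fx=4,fy=4,interpolation=cv2.INTER_CUBIC) for i,x,y in[(a,220,185),(a,260,278),(b,215,255)]]
w=cv2.imread("pics/wrist0.png");m.append(cv2.resize(w,(400,300)))
cv2.imwrite("pics/m1.png",np.vstack([np.hstack(m[:2]),np.hstack(m[2:])]))
E
```

```text
gear [ 0.47915386 -0.13188511  0.07      ] [ 0.47918312 -0.13776728  0.07      ]
tip [0.48895984 0.19687285 0.126     ] base [0.4854937  0.18439937 0.038     ]
orange gear [ 0.34  -0.081  0.07 ]
orange st [0.315 0.242 0.126]
bush [0.558 0.015 0.03 ]
cap [ 0.456 -0.014  0.018]
pul [0.726 0.056 0.038]
scr [0.729 0.211 0.01 ]
```

View pics/m1.png

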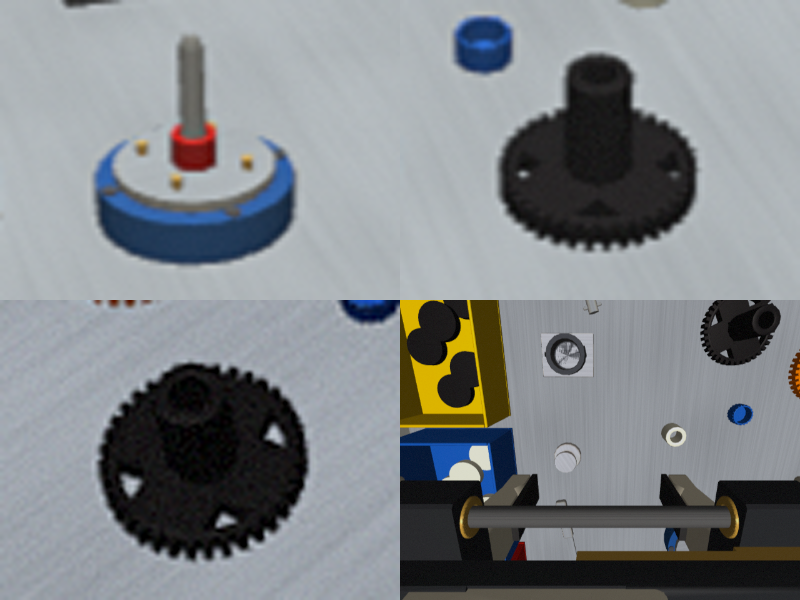

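The blue stand is at about (0.487, 0.19) and the gear at about (0.479, −0.135). Both are in reach. Next I move above the gear for a wrist look.

Request:
step_arm(
  rows=[
    [[1,-4,-2.8,0.5,0,0,0],[1,-4,-2.8,0.5,0,0,0],[1,-4,-2.8,0.5,0,0,0],[1,-4,-2.8,0.5,0,0,0],[1,-3.5,-2.3,0.4,0,0,0],[1,0,0,0,0,0,0],[1,0,0,0,0,0,0]],
  ],
)

```text
clock: 1.02
tool_pos: [0.4802, -0.135, 0.2508]
orientation: [-90.0, -0.0, 90.0]
force: [0.3, -0.1, -0.5]
opening: 0.0878
```

```bash
python3 - <<'E'
from h import *
c=cam("wrist");im=ctrl.snapshot("wrist");cv2.imwrite("pics/w1.png",im);np.savez("w1.npz",R=c[0],t=c[1],f=c[2],cx=c[3],cy=c[4])
s=ctrl.snapshot("scene");cv2.imwrite("pics/s1.png",s)
print(ctrl.get_obs()["tool_pos"],ctrl.get_obs()["orientation"])
cs=cam("scene");q=proj(cs,(.487,.19,.06)).astype(int);print(q)
x=cv2.resize(s[q[1]-45:q[1]+45,q[0]-60:q[0]+60],(400,300),interpolation=cv2.INTER_CUBIC)
cv2.imwrite("pics/m2.png",np.vstack([im,np.hstack([cv2.resize(x,(320,240)),np.zeros((240,320,3),np.uint8)])])[:600])
E
```

```text
[ 0.48056126 -0.13465443  0.2503005 ] [-8.99806082e+01 -7.11274935e-04  9.00215211e+01]
[391 194]
```

View pics/m2.png

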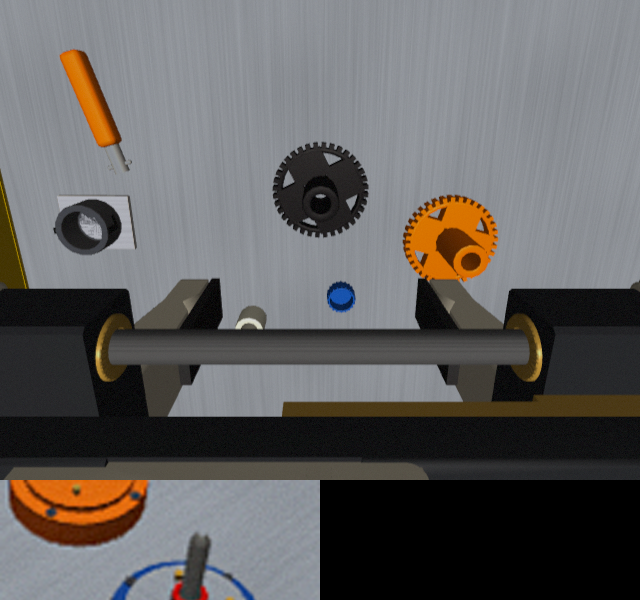

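The wrist view shows the black gear with its disc centred near (320,190), bore at (320,203) and four windows. The stand is now clear in the scene view. I measure both.

```bash
cat > gear.py <<'E'
from h import *
def gear(im,c,roi,thr=85,z=.0):
    x0,y0,x1,y1=roi
    m=np.zeros(im.shape[:2],np.uint8); m[y0:y1,x0:x1]=(im[y0:y1,x0:x1].max(2)<thr)*255
    cs,h=cv2.findContours(m,cv2.RETR_CCOMP,cv2.CHAIN_APPROX_NONE)
    k=max(range(len(cs)),key=lambda i:cv2.contourArea(cs[i]) if h[0][i][3]<0 else 0)
    P=np.array([onz(c,*p[0],z+.010)[:2] for p in cv2.convexHull(cs[k])])
    (cx,cy),r=cv2.minEnclosingCircle((P*1000).astype(np.float32)); C=np.array([cx,cy])/1000
    print("disc",C.round(4),"r mm",round(r,1))
    for i in range(len(cs)):
        if h[0][i][3]==k and cv2.contourArea(cs[i])>15:
            M=cv2.moments(cs[i]);u=(M["m10"]/M["m00"],M["m01"]/M["m00"]);q=onz(c,*u,z+.007)[:2]-C
            print("win px",np.round(u,1),"A",M["m00"],"r",round(np.hypot(*q)*1000,1),"ang",round(np.degrees(np.arctan2(q[1],q[0])),1))
    return C
E
python3 - <<'E'
from gear import *
w=np.load("w1.npz");c=(w["R"],w["t"],float(w["f"]),float(w["cx"]),float(w["cy"]))
im=cv2.imread("pics/w1.png")
gear(im,c,(255,125,385,255))
# bore / hub top
g=im[185:225,300:342].max(2); print("bore guess",onz(c,320,203,.07))
cs=cam("scene");gear(cv2.imread("pics/scene0.png"),cs,(230,262,300,330),75)
# stand
cd=cam("side")
for n,cc in(("side0",cd),("s1",cs)):
    im=cv2.imread(f"pics/{n}.png");hsv=cv2.cvtColor(im,cv2.COLOR_BGR2HSV)
    b=cv2.inRange(hsv,(15,90,60),(35,255,255)); q=proj(cc,(.487,.187,.05)).astype(int)
    mm=np.zeros_like(b);mm[q[1]-25:q[1]+28,q[0]-32:q[0]+32]=255
    k,l,st,ce=cv2.connectedComponentsWithStats(b&mm)
    for i in range(1,k):
        if st[i][4]>1: print(n,"brass",ce[i].round(1),st[i][4],onz(cc,*ce[i],.045).round(4))
    bl=cv2.inRange(hsv,(100,120,50),(120,255,255))&mm
    pts=cv2.findNonZero(bl); print("blue bbox",cv2.boundingRect(pts))
E
```

```text
disc [ 0.4774 -0.1353] r mm 50.0
win px [309.3 221.2] A 70.5 r 35.5 ang 70.6
win px [351.2 201.3] A 104.5 r 34.6 ang 160.3
win px [320.  195.7] A 38.0 r 5.7 ang 86.7
win px [287.7 179.1] A 129.0 r 35.8 ang -19.2
win px [331.1 158. ] A 136.5 r 35.1 ang -108.2
bore guess [ 0.47795834 -0.13640885  0.07      ]
disc [ 0.4792 -0.1371] r mm 53.5
win px [270.7 309.6] A 18.0 r 34.5 ang -19.7
win px [247.5 300.6] A 27.5 r 35.8 ang -108.8
win px [283.3 288.4] A 22.5 r 36.1 ang 71.0
side0 brass [255.  221.5] 4 [0.4622 0.2286 0.045 ]
side0 brass [281.5 225. ] 6 [0.5193 0.1915 0.045 ]
side0 brass [263.5 230. ] 6 [0.4712 0.1814 0.045 ]
blue bbox (244, 221, 49, 30)
s1 brass [398.  183.5] 6 [0.4649 0.2333 0.045 ]
s1 brass [416.8 194.1] 9 [0.5122 0.2418 0.045 ]
s1 brass [385.1 197.4] 9 [0.475  0.1841 0.045 ]
s1 brass [404.2 208.5] 8 [0.5224 0.193  0.045 ]
blue bbox (371, 180, 51, 46)
```

Gear centre is (0.4775, −0.1355) with window angle about 70.8° (mod 90). From the scene view the pins sit around (0.4936, 0.2131), spacing 48 mm as expected, at about 56°. I descend and squeeze once to centre the gear in x.

Request:
step_arm(
  rows=[
    [[1,-0.25,-0.05,-5,0,0,0],[1,0,0,-5,0,0,0],[1,0,0,-5,0,0,0],[1,0,0,-4,0,0,0],[1,0,0,-2.65,0,0,0],[1,0,0,0,0,0,0],[-0.5,0,0,0,0,0,0],[-1,0,0,0,0,0,0],[-1,0,0,0,0,0,0],[-1,0,0,0,0,0,0],[-1,0,0,0,0,0,0],[-1,0,0,0,0,0,0]],
  ],
)

```text
clock: 2.62
tool_pos: [0.4777, -0.1355, 0.0342]
orientation: [-90.0, 0.0, 90.0]
force: [-0.9, 0.1, 1.5]
opening: 0.0337
```

Gripped at 34 mm, so it is centred in x. I open, turn +90° and squeeze again to centre it in y.

Request:
step_arm(
  rows=[
    [[0.5,0,0,0,0,0,0],[0.5,0,0,0,0,0,0],[0.5,0,0,0,0,0,10],[0.5,0,0,0,0,0,10],[0.5,0,0,0,0,0,10],[0.5,0,0,0,0,0,10],[0.5,0,0,0,0,0,10],[0.5,0,0,0,0,0,10],[0.5,0,0,0,0,0,10],[0.5,0,0,0,0,0,10],[0.5,0,0,0,0,0,10],[0.5,0,0,0,0,0,0]],
  ],
)

```text
clock: 4.12
tool_pos: [0.4774, -0.1355, 0.034]
orientation: [-90.0, -0.0, 179.9]
force: [-0.4, -0.2, 0.2]
opening: 0.0658
```

Request:
step_arm(
  rows=[
    [[-1,0,0,0,0,0,0],[-1,0,0,0,0,0,0],[-1,0,0,0,0,0,0],[-1,0,0,0,0,0,0],[-1,0,0,0,0,0,0],[-1,0,0,0,0,0,0]],
  ],
)

```text
clock: 4.88
tool_pos: [0.4775, -0.1355, 0.0341]
orientation: [-90.0, 0.0, 180.0]
force: [0.8, -1.0, -0.7]
opening: 0.034
```

Request:
step_arm(
  rows=[
    [[-1,0,0,3,0,0,0],[-1,0,0,4.6,0,0,0],[-1,0,0,4.5,0,0,0],[-1,0.4,3,4.5,0,0,0],[-1,0.4,4.5,0,0,0,-5],[-1,0.4,4.5,0,0,0,-5],[-1,0.4,4.5,0,0,0,-4.5],[-1,0,4.5,0,0,0,0],[-1,0,3,0,0,0,0],[-1,0,1.5,0,0,0,0],[-1,0,0,0,0,0,0],[-1,0,0,0,0,0,0]],
  ],
)

```text
clock: 6.38
tool_pos: [0.4932, 0.1187, 0.1999]
orientation: [-90.0, -0.0, 165.5]
force: [-0.3, -0.5, -1.3]
opening: 0.0341
```

```bash
python3 - <<'E'
from h import *
o=ctrl.get_obs();c=cam("wrist");im=ctrl.snapshot("wrist");cv2.imwrite("pics/w2.png",im);np.savez("w2.npz",R=c[0],t=c[1],f=c[2],cx=c[3],cy=c[4])
s=ctrl.snapshot("scene");cv2.imwrite("pics/s2.png",s);d=ctrl.snapshot("side");cv2.imwrite("pics/d2.png",d)
print(o["tool_pos"],o["orientation"],o["force"],o["moment"],o["opening"])
print(proj(c,(.4936,.2131,.126)),proj(c,(.4936,.2131,.038)))
E
```

```text
[0.49323806 0.11873373 0.19986515] [-8.99733184e+01 -2.61178523e-02  1.65473894e+02] [-0.3103996  -0.49253729 -1.27905592] [-0.06791178  0.03152306 -0.00629222] 0.03414901893325039
[176.89931313 277.42550795] [212.42183762 235.39160776]
```

View pics/w2.png

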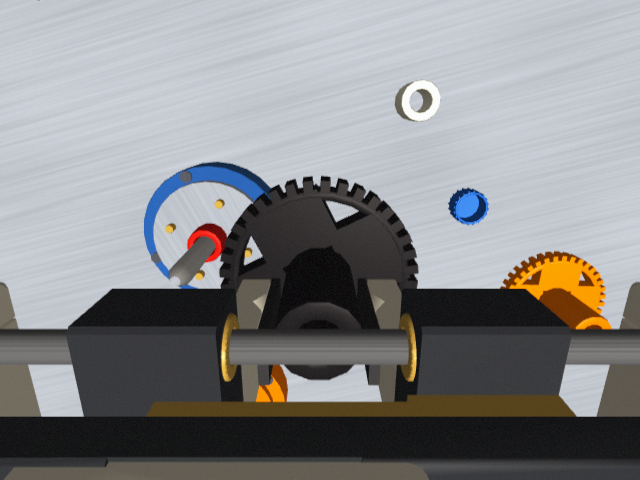

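The wrist view shows all four brass pins at about (220,204), (170,229), (248,253) and (200,276), and the rod tip near (176,277). Two windows of the held gear are visible, at (345,212) and (252,253).

```bash
python3 - <<'E'
from h import *
w=np.load("w2.npz");c=(w["R"],w["t"],float(w["f"]),float(w["cx"]),float(w["cy"]))
def brass(im,c,x0,y0,x1,y1,tag):
    hsv=cv2.cvtColor(im,cv2.COLOR_BGR2HSV);b=cv2.inRange(hsv,(15,90,60),(35,255,255))
    m=np.zeros_like(b);m[y0:y1,x0:x1]=255
    k,l,st,ce=cv2.connectedComponentsWithStats(b&m);P=[]
    for i in range(1,k):
        if st[i][4]>3: P.append(onz(c,*ce[i],.0445)[:2])
    P=np.array(P);C=P.mean(0);a=[np.degrees(np.arctan2(*(p-C)[::-1]))%90 for p in P]
    print(tag,len(P),"C",C.round(4),"r",np.hypot(*(P-C).T).round(4),"ang",np.round(a,1),np.mean(a).round(1))
    return C
im=cv2.imread("pics/w2.png");brass(im,c,150,190,265,284,"wrist")
cs=cam("scene");brass(cv2.imread("pics/s1.png"),cs,370,175,425,225,"scene")
# rod tip bright-ish? gear windows & disc of held gear at underside z=.166
g=im.max(2); m=np.zeros_like(g); m[170:300,215:425]=255
hole=(cv2.inRange(g,110,255)&m)
k,l,st,ce=cv2.connectedComponentsWithStats(hole)
T=np.array([.4936-.0004,.1187])
for i in range(1,k):
    if 60<st[i][4]<900:
        for z in(.166,.173,.180):
            q=onz(c,*ce[i],z)[:2]-T;print(ce[i].round(1),st[i][4],z,"r",np.hypot(*q).round(4),"ang",np.degrees(np.arctan2(q[1],q[0])).round(1))
# disc contour: hull of dark toothed part, upper half rows
dk=(g<75).astype(np.uint8)*255; P=[]
for u in range(240,405,2):
    r=np.where(dk[165:290,u])[0]
    if len(r): P.append((u,165+r[0]))
h=cv2.convexHull(np.array(P,np.int32))[:,0]
h=h[h[:,1]<270]
W=np.array([onz(c,*p,.179)[:2] for p in h])
from scipy.optimize import least_squares
s=least_squares(lambda x:np.hypot(*(W-x[:2]).T)-.0495,T,loss="soft_l1",f_scale=.0005)
print("disc C",s.x.round(4),"res",np.abs(s.fun).max().round(4),len(W))
x=cv2.resize(im[150:310,140:340],None,fx=3,fy=3)
d=cv2.imread("pics/d2.png");cv2.imwrite("pics/m3.png",np.hstack([x]))
E
```

```text
wrist 4 C [0.4919 0.215 ] r [0.0335 0.0336 0.0338 0.0335] ang [56.6 56.7 56.7 56.3] 56.6
scene 4 C [0.4934 0.2134] r [0.0352 0.0342 0.0344 0.0351] ang [54.8 57.2 57.3 55.1] 56.1
[340.4 209.9] 372 0.166 r 0.0334 ang -33.3
[340.4 209.9] 372 0.173 r 0.0349 ang -31.7
[340.4 209.9] 372 0.18 r 0.0365 ang -30.3
[217.8 262.5] 336 0.166 r 0.0533 ang 72.1
[217.8 262.5] 336 0.173 r 0.0517 ang 68.8
[217.8 262.5] 336 0.18 r 0.0501 ang 65.4
[251.6 252. ] 287 0.166 r 0.0363 ang 61.1
[251.6 252. ] 287 0.173 r 0.0358 ang 56.5
[251.6 252. ] 287 0.18 r 0.0356 ang 51.9
disc C [0.4961 0.1211] res 0.0123 14
```

Window angle is about 57°, against 56.6° for the pins, so they are already aligned. The stand centre differs by about 2 mm between cameras. I check the wrist camera's bias against the held gear and take the rod from several views.

```bash
python3 - <<'E'
from h import *
from scipy.optimize import least_squares
w=np.load("w2.npz");c=(w["R"],w["t"],float(w["f"]),float(w["cx"]),float(w["cy"]))
im=cv2.imread("pics/w2.png");g=im.max(2);T=np.array([.4932,.1187])
P=[]
for a in np.radians(np.arange(0,360,1.5)):   # radial outward->inward edge search, tooth tips
    rs=np.arange(.058,.044,-.0001);uv=[proj(c,(T[0]+r*np.cos(a),T[1]+r*np.sin(a),.180)) for r in rs]
    if min(u[1] for u in uv)>275 or any(not(0<u[0]<639 and 0<u[1]<479) for u in uv): continue
    v=np.array([g[int(round(u[1])),int(round(u[0]))] for u in uv])
    if v[:15].min()<100: continue
    i=np.argmax(v<85); 
    if i: P.append((np.degrees(a),rs[i],np.array(T)+rs[i]*np.array([np.cos(a),np.sin(a)])))
r=np.array([p[1] for p in P]);W=np.array([p[2] for p in P])
k=r>np.percentile(r,0)
k=np.array([r[max(0,i-3):i+4].max()-r[i]<.0006 for i in range(len(r))])
s=least_squares(lambda x:np.hypot(*(W[k]-x[:2]).T)-x[2],[*T,.0495],loss="soft_l1",f_scale=.0003)
print("held disc C",s.x.round(4),"vs TCP",T,k.sum(),"maxres",np.abs(s.fun).max().round(4),"ang",[int(p[0]) for p,q in zip(P,k) if q][::6])
s=least_squares(lambda x:np.hypot(*(W[k]-x[:2]).T)-.0495,T,loss="soft_l1",f_scale=.0003);print("fixed r",s.x.round(4))
a=cv2.resize(cv2.imread("pics/s2.png")[130:235,340:480],None,fx=4,fy=4,interpolation=cv2.INTER_CUBIC)[:,:400]
cs=cam("scene");cd=cam("side")
print("scene tip exp",proj(cs,(.4927,.2142,.126)),"side tip exp",proj(cd,(.4927,.2142,.126)))
def crop(f,x,y):return cv2.resize(cv2.imread(f)[y:y+75,x:x+60],None,fx=5,fy=5,interpolation=cv2.INTER_CUBIC)
cv2.imwrite("pics/m4.png",np.hstack([crop("pics/s1.png",366,155),crop("pics/side0.png",240,185),cv2.resize(im[225:300,155:215],None,fx=5/1.5,fy=5,interpolation=cv2.INTER_CUBIC)]))
E
```

```text
held disc C [0.4963 0.1182 0.0475] vs TCP [0.4932 0.1187] 63 maxres 0.005 ang [0, 27, 37, 52, 265, 282, 292, 303, 316, 334, 352]
fixed r [0.494  0.1194]
scene tip exp [406.43838535 168.30070758] side tip exp [267.57730604 192.70274046]
```

View pics/m4.png

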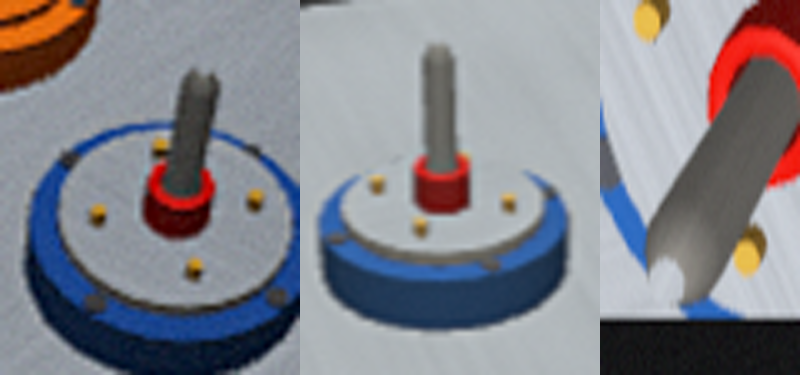

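The tip is at scene (406,169.6), side (267.6,194.7) and wrist (175.6,280.8).

```bash
python3 - <<'E'
from h import *
w=np.load("w2.npz");c=(w["R"],w["t"],float(w["f"]),float(w["cx"]),float(w["cy"]))
for cc,u in((cam("scene"),(406,169.6)),(cam("side"),(267.6,194.7)),(c,(175.6,280.8))):print(onz(cc,*u,.126).round(4))
E
```

```text
[0.4946 0.211  0.126 ]
[0.4899 0.2038 0.126 ]
[0.4916 0.2148 0.126 ]
```

Wrist tip and pins agree to 0.3 mm, so I go with (0.4922, 0.2143), then descend to just above the tip.

Request:
step_arm(
  rows=[
    [[-1,-0.1,3,0,0,0,0],[-1,0,3.5,0,0,0,0],[-1,0,2,0,0,0,0],[-1,0,1.06,0,0,0,0],[-1,0,0,0,0,0,0],[-1,0,0,-2,0,0,0],[-1,0,0,-1.6,0,0,0],[-1,0,0,0,0,0,0],[-1,0,0,0,0,0,0]],
  ],
)

```text
clock: 7.65
tool_pos: [0.4928, 0.2149, 0.1645]
orientation: [-90.0, 0.0, 165.5]
force: [-0.2, -1.0, -2.3]
opening: 0.0337
```

```bash
python3 - <<'E'
from h import *
o=ctrl.get_obs();print({k:np.round(o[k],4) for k in("tool_pos","orientation","force","moment","opening")})
E
```

```text
{'tool_pos': array([0.4928, 0.2149, 0.1645]), 'orientation': array([-9.000430e+01,  2.680000e-02,  1.654943e+02]), 'force': array([-0.2421, -0.9926, -2.2644]), 'moment': array([-0.0924, -0.0103, -0.005 ]), 'opening': np.float64(0.0337)}
```

Request:
step_arm(
  rows=[
    [[-1,-0.05,-0.04,-0.3,0,0,0],[-1,0,0,-0.3,0,0,0],[-1,0,0,-0.3,0,0,0],[-1,0,0,0,0,0,0]],
  ],
)

```text
clock: 8.15
tool_pos: [0.4918, 0.2146, 0.1548]
orientation: [-90.0, -0.0, 165.5]
force: [0.1, -0.2, -1.8]
opening: 0.0342
```

Request:
step_arm(
  rows=[
    [[-1,0,0,-0.2,0,0,0],[-1,0,0,-0.2,0,0,0],[-1,0,0,0,0,0,0]],
  ],
)

```text
clock: 8.52
tool_pos: [0.4919, 0.2146, 0.1509]
orientation: [-90.0, -0.0, 165.5]
force: [-0.8, -0.8, -1.7]
opening: 0.0342
```

The rod is 9 mm into the bore with no contact force, so the alignment is good. I continue down.

Request:
step_arm(
  rows=[
    [[-1,0,0,-0.2,0,0,0],[-1,0,0,-0.2,0,0,0],[-1,0,0,0,0,0,0]],
  ],
)

```text
clock: 8.9
tool_pos: [0.492, 0.2148, 0.1469]
orientation: [-90.0, -0.0, 165.5]
force: [0.5, 1.5, -2.2]
opening: 0.034
```

Request:
step_arm(
  rows=[
    [[-1,0,0,-0.3,0,0,0],[-1,0,0,-0.3,0,0,0],[-1,0,0,0,0,0,0],[-1,0,0,0,0,0,0]],
  ],
)

```text
clock: 9.4
tool_pos: [0.4919, 0.2147, 0.1409]
orientation: [-90.0, -0.0, 165.5]
force: [0.0, 1.8, -2.4]
opening: 0.034
```

A slight +y push appeared, so I nudge +0.5 mm in y and continue.

Request:
step_arm(
  rows=[
    [[-1,0,0.05,-0.2,0,0,0],[-1,0,0,-0.4,0,0,0],[-1,0,0,-0.4,0,0,0],[-1,0,0,-0.4,0,0,0],[-1,0,0,0,0,0,0],[-1,0,0,0,0,0,0]],
  ],
)

```text
clock: 10.15
tool_pos: [0.492, 0.2152, 0.1271]
orientation: [-90.0, 0.0, 165.5]
force: [0.7, 0.1, -2.2]
opening: 0.0339
```

Request:
step_arm(
  rows=[
    [[-1,0,0,-0.4,0,0,0],[-1,0,0,-0.4,0,0,0],[-1,0,0,-0.4,0,0,0],[-1,0,0,0,0,0,0],[-1,0,0,0,0,0,0]],
  ],
)

```text
clock: 10.78
tool_pos: [0.4921, 0.2152, 0.1151]
orientation: [-90.0, 0.0, 165.5]
force: [0.6, 0.8, -1.2]
opening: 0.0342
```

Request:
step_arm(
  rows=[
    [[-1,0,0,-0.4,0,0,0],[-1,0,0,-0.4,0,0,0],[-1,0,0,-0.4,0,0,0],[-1,0,0,-0.4,0,0,0],[-1,0,0,0,0,0,0]],
  ],
)

```text
clock: 11.4
tool_pos: [0.4918, 0.215, 0.0986]
orientation: [-90.0, -0.0, 165.5]
force: [-0.6, -0.5, -3.1]
opening: 0.034
```

Request:
step_arm(
  rows=[
    [[-1,0,0,-0.3,0,0,0],[-1,0,0,-0.3,0,0,0],[-1,0,0,-0.3,0,0,0],[-1,0,0,-0.3,0,0,0],[-1,0,0,0,0,0,0],[-1,0,0,0,0,0,0]],
  ],
)

```text
clock: 12.15
tool_pos: [0.4919, 0.2152, 0.0869]
orientation: [-90.0, -0.0, 165.5]
force: [-0.5, 0.3, -1.4]
opening: 0.0341
```

Request:
step_arm(
  rows=[
    [[-1,0,0,-0.15,0,0,0],[-1,0,0,-0.15,0,0,0],[-1,0,0,-0.15,0,0,0]],
  ],
)

```text
clock: 12.52
tool_pos: [0.4921, 0.2152, 0.0826]
orientation: [-90.0, 0.0, 165.5]
force: [0.0, -1.0, 4.3]
opening: 0.0344
```

```bash
python3 - <<'E'
from h import *
o=ctrl.get_obs();print({k:np.round(o[k],4) for k in("tool_pos","orientation","force","moment","opening")})
c=cam("wrist");im=ctrl.snapshot("wrist");cv2.imwrite("pics/w3.png",im)
d=ctrl.snapshot("side");cv2.imwrite("pics/d3.png",d);s=ctrl.snapshot("scene");cv2.imwrite("pics/s3.png",s)
def crop(i,x,y,k=4,w=100,h=75):return cv2.resize(i[y:y+h,x:x+w],(400,300),interpolation=cv2.INTER_CUBIC)
x=np.vstack([np.hstack([crop(im,190,130,w=260,h=195),crop(d,220,175)]),np.hstack([crop(s,345,150),crop(d,200,100,w=200,h=150)])])
cv2.imwrite("pics/m5.png",x)
E
```

```text
{'tool_pos': array([0.4921, 0.2152, 0.0826]), 'orientation': array([-9.001160e+01,  1.230000e-02,  1.655036e+02]), 'force': array([ 0.0463, -0.9583,  4.3494]), 'moment': array([-0.2545,  0.4148, -0.0108]), 'opening': np.float64(0.0344)}
```

View pics/m5.png

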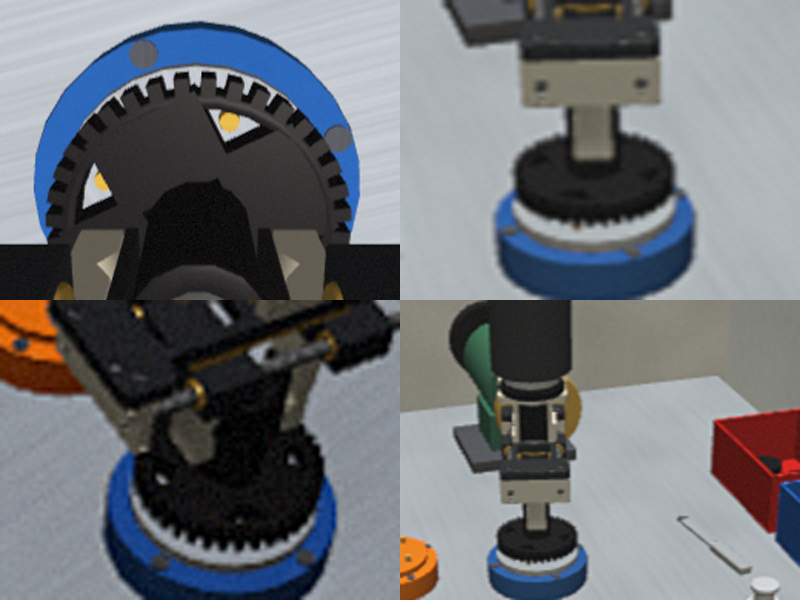

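The wrist view shows a brass pin lying inside each visible window, with a ring drag of about 6 N. I keep pressing gently through pin-top height (TCP 0.080).

Request:
step_arm(
  rows=[
    [[-1,0,0,-0.1,0,0,0],[-1,0,0,-0.1,0,0,0],[-1,0,0,-0.1,0,0,0]],
  ],
)

```text
clock: 13.05
tool_pos: [0.492, 0.2152, 0.0796]
orientation: [-90.0, 0.0, 165.5]
force: [-0.6, 0.7, 2.7]
opening: 0.0341
```

Request:
step_arm(
  rows=[
    [[-1,0,0,-0.1,0,0,0],[-1,0,0,-0.1,0,0,0]],
  ],
)

```text
clock: 13.3
tool_pos: [0.492, 0.2152, 0.0775]
orientation: [-90.0, 0.0, 165.5]
force: [-0.2, -0.5, 3.1]
opening: 0.0336
```

The force is still only ring drag below pin-top height, so the pins are entering.

Request:
step_arm(
  rows=[
    [[-1,0,0,-0.1,0,0,0],[-1,0,0,-0.1,0,0,0],[-1,0,0,-0.1,0,0,0]],
  ],
)

```text
clock: 13.68
tool_pos: [0.492, 0.2152, 0.0745]
orientation: [-90.0, 0.0, 165.5]
force: [-0.4, -0.1, 3.2]
opening: 0.0344
```

Request:
step_arm(
  rows=[
    [[-1,0,0,-0.1,0,0,0],[-1,0,0,-0.08,0,0,0]],
  ],
)

```text
clock: 13.92
tool_pos: [0.492, 0.2152, 0.0727]
orientation: [-90.0, 0.0, 165.5]
force: [0.2, 1.0, 2.3]
opening: 0.0339
```

Request:
step_arm(
  rows=[
    [[-1,0,0,-0.05,0,0,0],[-1,0,0,-0.04,0,0,0]],
  ],
)

```text
clock: 14.18
tool_pos: [0.492, 0.2152, 0.072]
orientation: [-90.0, 0.0, 165.5]
force: [-1.8, -0.3, 7.7]
opening: 0.0345
```

Request:
step_arm(
  rows=[
    [[-1,0,0,-0.03,0,0,0],[-1,0,0,0,0,0,0]],
  ],
)

```text
clock: 14.42
tool_pos: [0.492, 0.2152, 0.072]
orientation: [-90.0, 0.0, 165.5]
force: [-1.6, 0.1, 7.5]
opening: 0.0342
```

```bash
python3 - <<'E'
from h import *
o=ctrl.get_obs();print({k:np.round(o[k],4) for k in("clock","tool_pos","force","moment","opening")})
E
```

```text
{'clock': np.float64(14.425), 'tool_pos': array([0.492 , 0.2152, 0.072 ]), 'force': array([-1.565 ,  0.0865,  7.4974]), 'moment': array([-0.2502,  0.723 , -0.0263]), 'opening': np.float64(0.0342)}
```

The gear has stopped at TCP 0.0720, exactly seat height, with a light 9 N. I release and lift.

Request:
step_arm(
  rows=[
    [[0.5,0,0,0,0,0,0],[0.5,0,0,0,0,0,0],[0.5,0,0,0,0,0,0],[0.5,0,0,0,0,0,0],[0.5,0,0,3,0,0,0],[0.5,0,0,5,0,0,0],[0.5,0,0,5,0,0,0],[0.5,2,-2,3,0,0,0],[0.5,4,-4,0,0,0,0],[0.5,4,-4,0,0,0,0],[0.5,0,0,0,0,0,0],[0.5,0,0,0,0,0,0]],
  ],
)

```text
clock: 15.92
tool_pos: [0.5918, 0.1148, 0.231]
orientation: [-90.0, -0.0, 165.4]
force: [0.4, -0.7, -0.0]
opening: 0.066
```

```bash
python3 - <<'E'
from h import *
o=ctrl.get_obs();print({k:np.round(o[k],4) for k in("clock","tool_pos","force","opening")})
c=cam("wrist");im=ctrl.snapshot("wrist");d=ctrl.snapshot("side");s=ctrl.snapshot("scene")
cv2.imwrite("pics/w4.png",im);cv2.imwrite("pics/d4.png",d);cv2.imwrite("pics/s4.png",s)
p=proj(c,(.492,.2152,.08));print(p)
# bystander shift: side image difference to start around each
d0=cv2.imread("pics/side0.png")
for n,P in dict(bush=(.558,.015,.015),cap=(.456,-.014,.01),pul=(.726,.056,.02),scr=(.729,.211,.006)).items():
    q=proj(cam("side"),P).astype(int);sl=np.s_[q[1]-15:q[1]+15,q[0]-20:q[0]+20];print(n,np.abs(d[sl].astype(int)-d0[sl]).mean().round(1))
q=np.clip(p.astype(int)-[80,60],0,[480,360])
def crop(i,x,y,w=100,h=75):return cv2.resize(i[y:y+h,x:x+w],(400,300),interpolation=cv2.INTER_CUBIC)
cv2.imwrite("pics/m6.png",np.vstack([np.hstack([crop(im,*q,w=160,h=120),crop(d,220,175)]),np.hstack([crop(s,345,150),cv2.resize(d,(400,300))])]))
E
```

```text
{'clock': np.float64(15.925), 'tool_pos': array([0.5918, 0.1148, 0.231 ]), 'force': array([ 0.3904, -0.6508, -0.0087]), 'opening': np.float64(0.066)}
[239.40510957 341.99070633]
bush 3.2
cap 3.2
pul 3.2
scr 3.3
```

View pics/m6.png

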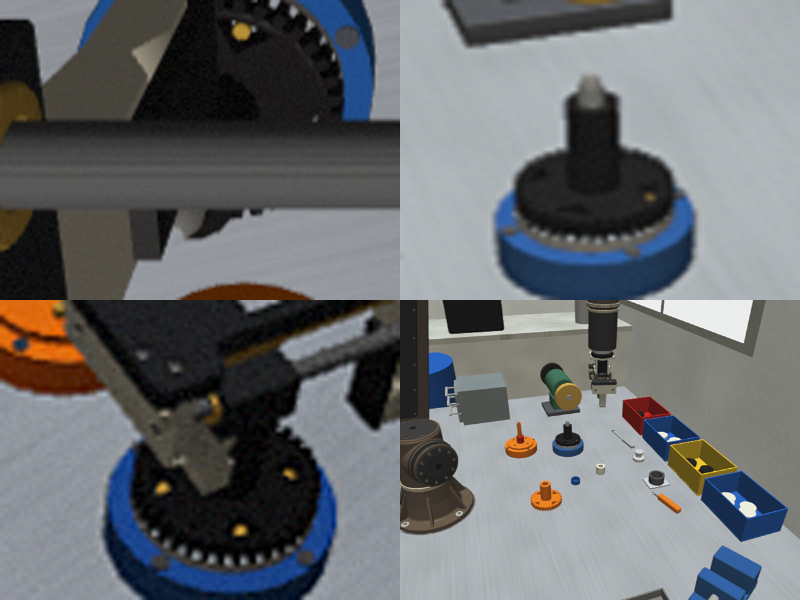

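The gear sits flat with pins in its windows: brass at the scene crop's (162,488), (240,530) and (290,474). The rod stands about 18 mm above the hub in the side view, and the bystanders are unchanged. I hand it in.

```bash
python3 -c "
from plant import ctrl
print(ctrl.close_job())"
```

```text
the job is handed in; nothing more can be done
None
```

The black gear is on the blue arbor, fully down on the drive plate with the pins in its windows, and released. I handed the job in at about 16 s, and no verdict came back.

- **Alignment:** I squeezed the hub in two directions to centre it in the gripper. I then turned the gear about 14.5° on the way so its windows matched the pin angle measured by the wrist camera (about 56.6°).
- **Pressing down:** The ring dragged at about 5–6 N. Because the gear was already aligned, the pins dropped in without any turning under pressure. The largest force I read on the tool was about 10 N, at seating.
- **Final checks:** The tool stopped at z = 0.072 m, which puts the gear's underside at seat height (38 mm). The last pictures show three pins inside their windows, and the rod standing about 18 mm above the hub. The tool read no load after lifting clear.
- **Bystanders:** The bushing, cap, puller and scraper match the first side picture. I checked the handle only by eye.
- **Disagreements:** The scene and wrist cameras differed by about 2 mm on the arbor axis, and the side camera's rod-tip reading was about 10 mm off. I trusted the wrist camera, and the rod entered with almost no side force. A fit of the held gear's rim came out too noisy to use as a cross-check.

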